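# Release a finned engine cylinder from the ratchet clamp

### The arm

A 6-joint arm with a two-finger parallel gripper is mounted at the origin on the work surface. World frame = base frame: x ahead of the robot, y to its left, z up, the work surface at z = 0. Lengths are in m, angles in rad, forces in N, time in s.
With the tool pointing down it reaches from about 0.375 to 0.925 m from the base axis. Payload 5.7 kg.
Tool frame: the origin (TCP) lies midway between the tips of the shut fingers; the grasp point (between the pads) lies 19 mm behind it; z points along the fingers, x is the direction in which the jaws open and shut, and the axes are right-handed (so a half turn about z gives the same grasp; the last joint's range is limited). The gripper opens to 88 mm and grips with 3 to 60 N. Pads are 20 mm wide; open, the fingers measure 115 mm over their backs; the gripper's body (75 mm by 178 mm) begins 61 mm behind the grasp point.
Start: joints at [1.041, 0.359, 1.51, -0, 1.272, -0.115], TCP at [0.242, 0.549, 0.223] pointing down, gripper open.
Joint ranges: [-2.97, 2.97], [-1.01, 2.36], [0.21, 2.38], [-0.96, 4.11], [0.2, 2.71], [-2.98, 2.98]. Speed limits (rad/s): [2.39, 2.39, 3.14, 3.14, 3.14, 3.14].

### API

Orientations are given as a unit quaternion [x, y, z, w].
In Python, from bench import move_ptp, servo_line, goto_joints, move_gripper, sleep, inverse_kinematics, capture, PlanningError, close_job, spot_in, silhouettes, current_clock, current_joint_pos, current_qvel, current_joint_torque, current_position, current_orientation, current_force, current_torque, current_finger_gap gives the robot as it stands. Calls block until the motion is done:
- move_ptp(position, orientation): joint-space move of the TCP to a pose.
- servo_line(position, orientation=None, rate=0.15, contact_N=None): straight line of the TCP; orientation=None keeps the orientation; rate is the mean speed in m/s. With contact_N (N) it stops when the force on the tool has changed by that much, and returns True; else False.
- goto_joints(angles): joint-space move.
- move_gripper(opening): finger opening in m; the grip force is fixed at half the most; returns when the fingers have stopped.
- sleep(seconds).
- inverse_kinematics(position, orientation): joint angles nearest the present ones, or None.
- capture(name): name is "scene" or "top"; returns a dict with "image" (480x640x3 uint8, blue, green, red), "range_z" (480x640 float32, m along the optical axis (not along the pixel's ray), 0 where there is no reading), "intrinsics" (3x3 intrinsics, pixels), "R" (3x3) and "t" (3): a world point X has camera coordinates R X + t. Camera axes: x right, y down, z forward; pixel columns grow to the right and rows downward; lengths in m; the calibration is good to about 2 mm. A picture is of the moment at which its call begins.
A pose or a line that the arm cannot do raises PlanningError and nothing moves.
- close_job(): hands the job in, once; it reports no verdict.
Trained networks look in the newest picture that a camera, given by its name, has taken for a name from the list of things; names that differ only in an ending like _2 or _b are one class to them, and where a whole thing is asked for, a point or a joint stands for the part that bears it (a point fixed in the world has none). Each returns a list of dicts, best first, with "conf" (0 to 1); they miss things now and then, are a little off and sometimes report something else, mostly with a low value. They report only what shows in the picture. A call takes as long as a camera call. They do not tell look-alikes from the thing itself.
- spot_in(camera, query): "xy" ([column, row] in pixels, amid what is visible of it).
- silhouettes(camera, query): "region" (480x640 bool, what is visible of it) and "xy" ([column, row] in pixels, amid what is visible of it).
Readings, each from a call of its own:
- current_clock(): time.
- current_joint_pos(): joint angles.
- current_qvel(): joint speeds.
- current_joint_torque(): joint torques, N m.
- current_position(): TCP position.
- current_orientation(): TCP orientation.
- current_force(): force on the tool from outside, world axes, zero at the start.
- current_torque(): the same for the moment, N m.
- current_finger_gap(): finger opening in m.
Only numpy, scipy, OpenCV 4.12 (cv2) and the standard library are available. Lean on these libraries where they do the work, as an engineer would, in place of code of your own. Each camera call takes 0.05 s, during which the arm holds its last target.

### The job

Free the finned cylinder from the ratchet clamp: lift the sprung pawl handle off the ratchet wheel, ease it back by hand until it comes up against its stop, then lower the pawl gently onto the wheel and let go. Do not tighten the clamp further, let the handle fly or snap down, or force it against teeth or stop. Then take the cylinder out and set it down gently, upright, in the empty end of the wooden tray, without shoving the one already there.

Things in the scene. Friction and masses are not known exactly. Their poses are not given: they have to be found in the camera images.
- clamp: Bench clamp, green castings on a 130 x 300 x 14 mm base plate fixed to the bench; origin: centre of its underside. z up; y runs along the slide: at -y the housing with the ratchet wheel (shaft at x 0, y -78 mm), then the moving jaw and its sprung face plate, the cylinder (axis at x 0, y 65 mm), at +y the fixed V jaw. Jaw tops are 57 mm above the bench.
- shaft_top (a point): Point on the upright shaft axis of the ratchet wheel, 91 mm above the bench, level with the handle's axis and pivot pin when the pawl is down. The wheel lies flat below, 124 mm across, tooth tips 79 mm above the bench; the pawl handle reaches outwards over it.
- grip (a point): Centre of the handle's black grip sleeve, 25 mm thick, 64 mm long, 112 mm out from the shaft axis; x axis outwards along the handle, level at the start. Nothing stands beside or under it. It is hinged on a level cross pin 18 mm behind the shaft axis, 130 mm from this point. Raising it takes 6 to 12 N; at 8 mm the pawl clears the teeth; lift about 20 mm; the hinge ends at 50 mm.
- lever_turn (a joint): Turn of hub and handle about the shaft, rad: 0 clamped (start), growing anticlockwise from above as the clamp opens (18 mm of jaw per rad). Springs pull it open with 8 N at the grip, falling to 3 N. It ends where a finger behind the hub meets a rigid stop screw in the wheel's curved slot, set by the last user between 0.54 and 1.06 rad: feel for it. The spring then keeps it there.
- pawl_lift (a joint): Lift of the pawl handle on its hinge, rad, up positive: 0 in the bottom of a tooth gap, 0.06 just clear of the teeth. The nose, under the bar 53 mm from the shaft, locks against opening every 0.175 rad. At the stop it lands part way up a tooth, so the handle then rests higher than at the start by an unknown 0 to 8 mm at the grip: feel for it.
- wheel: The ratchet wheel with 4 mm deep saw teeth on its upper face, fixed on the housing, with its stop screw; origin on the shaft axis at its underside, 62 mm above the bench.
- pawl: The pawl handle, with its nose; origin on its pivot pin, x axis along the handle.
- lever: The steel hub that turns on the shaft, carrying the pawl handle; origin on the shaft axis, 74 mm above the bench; its x axis points along the handle.
- pad: Steel face plate of the moving jaw, 58 x 8 x 28 mm, on springs: presses the cylinder into the V with about 18 N at the start; one more tooth of tightening (20 mm at the grip) would add about 13 N.
- part_seat (a point): Point on the clamp's bed under the middle of the clamped cylinder, 26 mm above the bench.
- part_mid (a point): Finned aluminium cylinder to be freed, 44 mm in diameter, 70 mm tall, 0.13 to 0.26 kg, with a short dark tube (18 mm wide, 12 mm tall) on top; this point is on its axis, 35 mm above its underside. It stands upright on the clamp's bed; the jaws hold its lower 31 mm, the fins above are free to grip from above.
- part: The same cylinder; origin at the centre of its underside, z up along its axis.
- tray_in (a point): Centre of the inner floor of an open wooden tray, 6 mm above the bench; inside 103 mm (tray's x) by 153 mm (tray's y), walls 6 mm thick, 26 mm tall. The -y end is empty; a finished cylinder stands at the +y end.
- tray: The same tray, fixed to the bench; origin at the centre of its underside.
- other_mid (a point): The finished cylinder that already stands in the tray, same size; point on its axis, 35 mm above its underside.
- other: The same finished cylinder; origin at the centre of its underside.
There are look-alikes about, which are no part of the job. What is shaped like the part but blue, green or orange is not meant.

How it is judged:
On the way:
1. the lever has been eased back against its stop with the pawl held clear of the teeth and the cylinder still standing between the jaws (horizontal distance between stop_c0 and lever_c1 below 0.0132 m and value of joint lever_turn above 0.48 rad and value of joint pawl_lift above 0.06 rad and horizontal distance between part_mid and part_seat below 0.012 m), for 0.2 s.
At the end, for the whole second after the job is handed in: The lever rests against its stop (within about 2.5 degrees, 5 mm at the grip) with the pawl down on the wheel (lift below 0.075 rad); the released cylinder stands still and upright (within 0.08 rad) flat on the tray's floor (within 4 mm), and the other cylinder in the tray stands upright too (horizontal distance between stop_c0 and lever_c1 below 0.0132 m and value of joint lever_turn above 0.48 rad and value of joint pawl_lift below 0.075 rad and x of part in the frame of tray_in between -0.052 and 0.052 m and y of part in the frame of tray_in between -0.077 and 0.04 m and z of part in the frame of tray_in below 0.004 m and angle between each of part, other's own z axis and vertical below 0.08 rad and linear speed of part below 0.02 m/s); the robot touches nothing.
It fails at once if the handle is forced against the stop or the pawl against the teeth (over 50 N on the stop, 60 N on the teeth; the springs alone give up to 20 N, each newton at the grip adds 3 N) (contact force between stop_c0 and lever above 50 N or contact force between pawl and wheel above 60 N).
It fails at once if the lever flies open (over 2 rad/s) or the lifted pawl is let snap down (over 1.2 rad/s above the teeth) (velocity of joint lever_turn above 2 rad/s or (velocity of joint pawl_lift below -1.2 rad/s and value of joint pawl_lift above 0.06 rad)).
It fails at once if the clamp is tightened further on the cylinder (over 28 N) (contact force between pad and part above 28 N).
It fails at once if the cylinder is dropped or banged into the tray (over 65 N) (contact force between part and tray above 65 N).
It fails at once if the finished cylinder in the tray is shoved (over 15 mm) (distance of other from where it was at the start of the episode above 0.015 m).
It also fails if it takes over 72 s, if anything falls off the work surface, if the arm or the gripper's body presses on something with over 40 N, if the wrist force passes 120 N, or if a joint passes its speed limit or range.

## Working session

There is one attempt and no reset: what is moved stays moved. The work goes in short steps, each a Python script; the robot and the scene stay as the last script left them, time stands still between calls to the robot, and variables do not carry over. Pictures are saved under pics/ and viewed, and the job is handed in when it is done.

```bash
mkdir -p pics; ls; python3 - <<'E'
from bench import *
import cv2,numpy as np
print(current_clock(),current_position(),current_orientation(),current_finger_gap(),current_force())
for n in("scene","top"):
    c=capture(n);cv2.imwrite(f"pics/{n}0.png",c["image"]);np.savez(f"{n}0.npz",**c)
    print(n,c["intrinsics"],c["R"],c["t"])
    for q in("clamp","grip","part","tray","other","wheel","pawl","pad"):
        print(q,[(np.round(d["xy"]),round(d["conf"],2)) for d in spot_in(n,q)][:4])
print(current_clock())
E
```

```text
pics
0.0 [0.24144165 0.5485447  0.22184329] [ 8.37551579e-01  5.46357544e-01 -7.96799174e-04  3.90084548e-04] 0.08768980346603612 [ 0.53571961 -0.28900592 -0.99216426]
scene [[510.24322656   0.         323.65119603]
 [  0.         510.24322656 243.74568888]
 [  0.           0.           1.        ]] [[ 0.20638596  0.97846917 -0.00170925]
 [ 0.69045383 -0.14687295 -0.70830915]
 [-0.69330971  0.1450049  -0.7059003 ]] [-0.21617893 -0.27074114  1.28916806]
clamp [(array([260., 307.]), 0.71)]
grip [(array([183., 278.]), 0.89)]
part [(array([317., 279.]), 0.97), (array([484., 290.]), 0.97), (array([327., 187.]), 0.9), (array([427., 289.]), 0.8)]
tray [(array([421., 247.]), 0.87)]
other [(array([449., 224.]), 0.56), (array([311., 279.]), 0.55), (array([184., 278.]), 0.29)]
wheel [(array([231., 303.]), 0.97), (array([185., 278.]), 0.58)]
pawl [(array([423., 242.]), 0.69), (array([207., 281.]), 0.39)]
pad [(array([314., 278.]), 0.69)]
top [[522.10696446   0.         308.24578703]
 [  0.         522.10696446 242.13909732]
 [  0.           0.           1.        ]] [[ 0.01127973 -0.99979181  0.01700278]
 [-0.98327105 -0.01418162 -0.18159551]
 [ 0.18179883 -0.01466999 -0.98322631]] [0.07573763 0.51278872 1.07699839]
clamp [(array([343., 223.]), 0.63), (array([167., 263.]), 0.42)]
grip [(array([404., 228.]), 0.77)]
part [(array([265., 339.]), 0.91), (array([217., 198.]), 0.9), (array([420., 162.]), 0.71), (array([178., 186.]), 0.66)]
tray [(array([198., 260.]), 0.61)]
other []
wheel [(array([367., 217.]), 0.73), (array([308., 218.]), 0.65)]
pawl [(array([412., 227.]), 0.68)]
pad [(array([316., 219.]), 0.56)]
0.9
```

View pics/scene0.png

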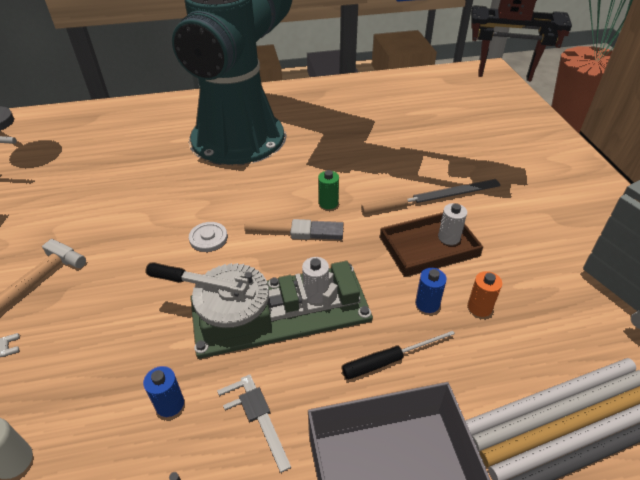

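View pics/top0.png

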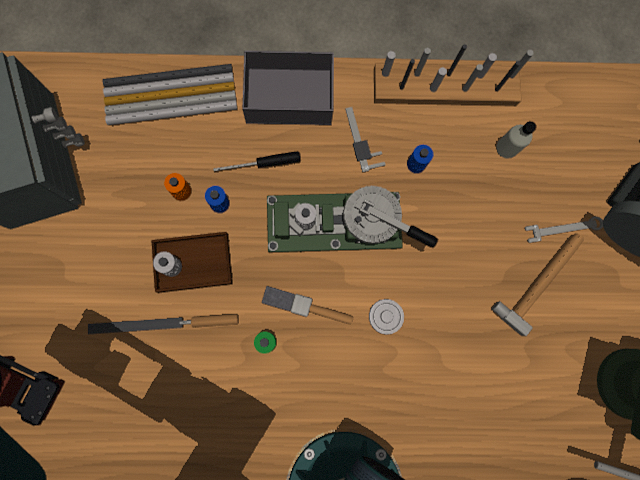

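The part is the silver cylinder in the clamp: top (306,215), scene (317,279). Things it could be mistaken for, by pixel in the top image:
- Finished silver cylinder in the tray: (167,263)
- Blue: (216,198) and (420,158)
- Orange: (177,185)
- Green: (264,341)

Next I'll crop in close and measure.

```bash
cat > h.py <<'E'
import numpy as np,cv2
def cloud(c):
    z=c["range_z"];K=c["intrinsics"];v,u=np.mgrid[:480,:640]
    P=np.stack([(u-K[0,2])/K[0,0]*z,(v-K[1,2])/K[1,1]*z,z],-1)
    W=(P-c["t"])@c["R"]
    W[z<=0]=np.nan
    return W
def px(c,X):
    p=c["R"]@np.asarray(X)+c["t"];p=c["intrinsics"]@p;return p[:2]/p[2]
def ortho(c,z0,z1,x,y,s=0.0005):
    "colour ortho of points"
    pass
E
python3 - <<'E'
import numpy as np,cv2
from h import *
T=dict(np.load("top0.npz"));S=dict(np.load("scene0.npz"))
for n,c in(("top",T),("scene",S)):
    W=cloud(c)
    pts={"top":{"part":(306,212),"other":(165,258),"grip":(426,239),"shaft":(368,213),"table":(300,270),"trayfloor":(205,260)},"scene":{"part":(315,265),"other":(455,210),"grip":(165,271),"trayfloor":(410,240)}}[n]
    for k,(u,v) in pts.items(): print(n,k,np.round(np.nanmedian(W[v-1:v+2,u-1:u+2].reshape(-1,3),0),4))
a=cv2.resize(T["image"][175:260,250:450],None,fx=4,fy=4,interpolation=cv2.INTER_CUBIC)
cv2.imwrite("pics/ctop.png",a)
a=cv2.resize(S["image"][190:360,135:500],None,fx=2.19,fy=2.19,interpolation=cv2.INTER_CUBIC)
cv2.imwrite("pics/cscene.png",a)
E
```

```text
top part [0.5633 0.0886 0.1078]
top other [0.4672 0.377  0.085 ]
top grip [ 0.5122 -0.1593  0.0986]
top shaft [ 0.5642 -0.0402  0.1004]
top table [ 0.4573  0.0992 -0.0012]
top trayfloor [0.4761 0.3096 0.0048]
scene part [0.572  0.0861 0.1082]
scene other [0.4671 0.3752 0.0854]
scene grip [ 0.527  -0.1538  0.1014]
scene trayfloor [0.4537 0.3017 0.0058]
```

View pics/ctop.png

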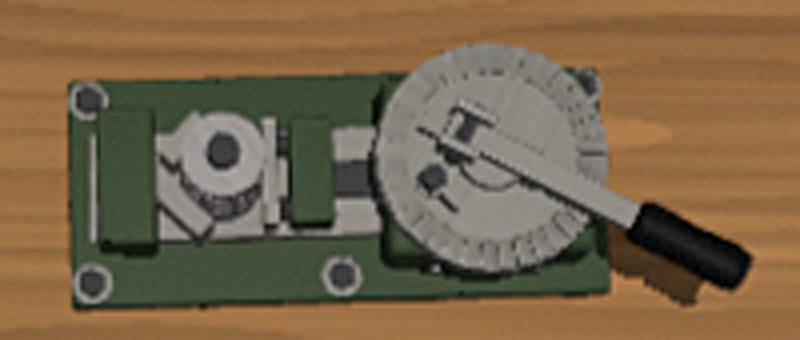

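View pics/cscene.png

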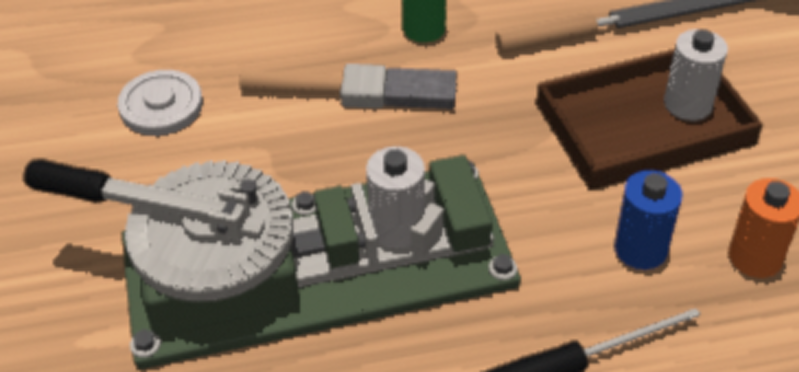

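```bash
cat > fit.py <<'E'
import numpy as np,cv2
from h import *
from scipy.optimize import least_squares
T=dict(np.load("top0.npz"));S=dict(np.load("scene0.npz"))
for n,c in(("top",T),("scene",S)):
    W=cloud(c); P=W.reshape(-1,3); I=c["image"].reshape(-1,3).astype(int)
    # wheel boundary: hull of z .07-.083 pts
    m=(abs(P[:,2]-.077)<.006)&(np.hypot(P[:,0]-.565,P[:,1]+.045)<.08)
    h=cv2.convexHull(P[m][:,:2].astype(np.float32))[:,0]
    (cx,cy),r=cv2.minEnclosingCircle(h); 
    f=least_squares(lambda p:np.hypot(h[:,0]-p[0],h[:,1]-p[1])-p[2],[cx,cy,r],loss="soft_l1",f_scale=.001).x
    print(n,"wheel",f,(cx,cy,r))
    # cylinder tops: z .085-.115 for part, tube
    for nm,xy,z in(("part",(.565,.088),.096),("other",(.467,.377),.076)):
        d=np.hypot(P[:,0]-xy[0],P[:,1]-xy[1])
        m=(d<.035)&(abs(P[:,2]-z)<.004)
        (cx,cy),r=cv2.minEnclosingCircle(P[m][:,:2].astype(np.float32)); 
        t=(d<.03)&(abs(P[:,2]-z-.012)<.003)
        print(nm,"top",cx,cy,r,"z",np.median(P[m][:,2]),"tube",cv2.minEnclosingCircle(P[t][:,:2].astype(np.float32)), "zt",np.median(P[t][:,2]))
    # base plate
    g=(I[:,1]>I[:,2]+3)&(I[:,1]>I[:,0]-5)
    m=(abs(P[:,2]-.014)<.004)&(np.hypot(P[:,0]-.56,P[:,1]-.03)<.19)&(abs(P[:,0]-.56)<.09)
    print("base",cv2.minAreaRect(P[m][:,:2].astype(np.float32)))
    m=(abs(P[:,2]-.026)<.003)&(abs(P[:,0]-.47)<.11)&(abs(P[:,1]-.335)<.12)
    print("tray rim",cv2.minAreaRect(P[m][:,:2].astype(np.float32)),m.sum())
    # grip: dark
    m=(I.max(1)<50)&(P[:,2]>.08)&(np.hypot(P[:,0]-.515,P[:,1]+.155)<.06)
    Q=P[m];print("grip",Q.mean(0),np.median(Q,0),cv2.minAreaRect(Q[:,:2].astype(np.float32)),Q[:,2].max())
E
python3 fit.py
```

```text
top wheel [ 0.56945779 -0.05316624  0.06144877] (0.5693058371543884, -0.05322108045220375, 0.06231236457824707)
part top 0.5629408359527588 0.08958636969327927 0.022146601229906082 z 0.0961696623684127 tube ((0.5626271963119507, 0.09000255912542343), 0.008509507402777672) zt 0.10804014763839709
other top 0.4597229063510895 0.3807957172393799 0.022368282079696655 z 0.07618336571388185 tube ((0.45951855182647705, 0.38163110613822937), 0.009185831062495708) zt 0.08804474177785743
base ((0.5658403038978577, 0.024110212922096252), (0.13046929240226746, 0.3004985749721527), 2.3895604610443115)
tray rim ((0.46963173151016235, 0.33601614832878113), (0.11504345387220383, 0.16494277119636536), 7.7834296226501465) 561
grip [ 0.51812333 -0.14972374  0.09843558] [ 0.51809875 -0.14958463  0.0988364 ] ((0.5242714881896973, -0.1411714404821396), (0.08635814487934113, 0.02348698116838932), 62.819698333740234) 0.10601811439442942
scene wheel [ 0.57144156 -0.05527823  0.06189656] (0.5716594457626343, -0.053292397409677505, 0.06375458091497421)
part top 0.5641146898269653 0.08725900202989578 0.022991202771663666 z 0.09733296436790137 tube ((0.563978374004364, 0.08767101168632507), 0.009611137211322784) zt 0.10866688702783593
other top 0.46148449182510376 0.37764298915863037 0.0243405569344759 z 0.07732780870566439 tube ((0.4609597623348236, 0.3794113099575043), 0.009488116949796677) zt 0.08910394173931502
base ((0.5668399333953857, 0.022372066974639893), (0.13452255725860596, 0.3013066351413727), 2.8281354904174805)
tray rim ((0.4710782468318939, 0.3336341381072998), (0.1174180805683136, 0.16692917048931122), 7.566874027252197) 732
grip [ 0.52725903 -0.15479649  0.09878905] [ 0.52729938 -0.15483547  0.10016807] ((0.524512767791748, -0.1552482694387436), (0.060770779848098755, 0.01818133145570755), 62.335052490234375) 0.10525355425489531
```

```bash
cat > g.py <<'E'
import numpy as np,cv2
from h import *
T=dict(np.load("top0.npz"));S=dict(np.load("scene0.npz"))
sh=np.array([.5698,-.0544])
for n,c in(("top",T),("scene",S)):
    P=cloud(c).reshape(-1,3); I=c["image"].reshape(-1,3).astype(int)
    for zl in(.095,.099,.101):
        m=(I.max(1)<60)&(P[:,2]>zl)&(P[:,2]<.11)&(np.hypot(P[:,0]-.52,P[:,1]+.153)<.05)
        Q=P[m];o=Q.mean(0)[:2]-sh
        u,s,v=np.linalg.svd(Q[:,:2]-Q[:,:2].mean(0));d=v[0]*np.sign(v[0]@o)
        t=(Q[:,:2]-sh)@d
        print(n,zl,m.sum(),Q.mean(0),"ang",np.degrees(np.arctan2(o[1],o[0])),"fit",np.degrees(np.arctan2(d[1],d[0])),"r",t.min(),t.max(),"perp",np.median((Q[:,:2]-sh)@[-d[1],d[0]]))
E
python3 g.py
```

```text
top 0.095 290 [ 0.51840738 -0.15174559  0.09950795] ang -117.83136005857006 fit -116.9791641979652 r 0.07944483620062248 0.14115417004307582 perp -0.0019580936229417127
top 0.099 164 [ 0.51908359 -0.151803    0.10118108] ang -117.50537757155111 fit -116.57641138876781 r 0.07943288324736847 0.14051826781508278 perp -0.0019957558314534054
top 0.101 80 [ 0.52023236 -0.15007445  0.10233846] ang -117.38806185341718 fit -116.34861230551701 r 0.08093311407339626 0.13839005726040648 perp -0.00225306577680424
scene 0.095 350 [ 0.52572926 -0.15441746  0.10071765] ang -113.77975153264242 fit -115.94204383581166 r 0.08004467768580889 0.14091672766743515 perp 0.004415780383122269
scene 0.099 264 [ 0.52437576 -0.15370694  0.10187852] ang -114.57995270975195 fit -115.80629149191381 r 0.08004823084439401 0.1409259214383486 perp 0.002725411543679325
scene 0.101 187 [ 0.52355715 -0.15332901  0.10261516] ang -115.05302015299196 fit -117.06839623079098 r 0.08032751382305993 0.1404473000036493 perp 0.0037467987140861014
```

```bash
cat >> h.py <<'E'
from scipy.spatial.transform import Rotation as R
SH=np.array([.5698,-.0544]);A0=np.radians(-116.3)
def lp(phi,lift,a0=A0,off=(0,0,0),sh=SH,back=0.019):
    a=a0+phi;d=np.array([np.cos(a),np.sin(a),0]);z=np.array([0,0,1.])
    tx=np.array([-d[1],d[0],0])  # ccw tangent
    tz=-z*np.cos(lift)+d*np.sin(lift); ty=np.cross(tz,tx)
    g=np.r_[sh,.091]-.018*d+.130*(d*np.cos(lift)+z*np.sin(lift))
    return g+back*tz+np.array(off),R.from_matrix(np.c_[tx,ty,tz]).as_quat(),tx,d
E
python3 - <<'E'
from bench import *
from h import *
for ph in(0,.5,1.06):
  for l in (0,.17):
    p,q,_,d=lp(ph,l);print(ph,l,np.round(p,3),np.round(inverse_kinematics(p,q),2))
p,q,t,_=lp(0,0)
move_ptp(p+[0,0,.08],q)
move_gripper(.045)
print(current_clock(),current_position()-p,current_finger_gap(),current_force())
c=capture("top");cv2.imwrite("pics/a1.png",c["image"])
E
```

```text
0 0 [ 0.52  -0.155  0.072] [-0.42  0.46  1.79 -0.    0.89  0.04]
0 0.17 [ 0.52  -0.156  0.094] [-0.3   0.45  1.75 -0.2   0.98  0.27]
0.5 0 [ 0.574 -0.166  0.072] [-0.4   0.52  1.66 -0.    0.95 -0.44]
0.5 0.17 [ 0.574 -0.168  0.094] [-0.3   0.48  1.69 -0.2   0.92 -0.22]
1.06 0 [ 0.633 -0.147  0.072] [-0.33  0.58  1.54 -0.    1.02 -0.93]
1.06 0.17 [ 0.634 -0.148  0.094] [-0.27  0.51  1.64 -0.14  0.87 -0.79]
4.4 [-2.68191968e-05 -2.69412160e-05  7.99752484e-02] 0.04474318542697555 [ 0.38662183 -0.07765684 -0.02593552]
```

View pics/a1.png

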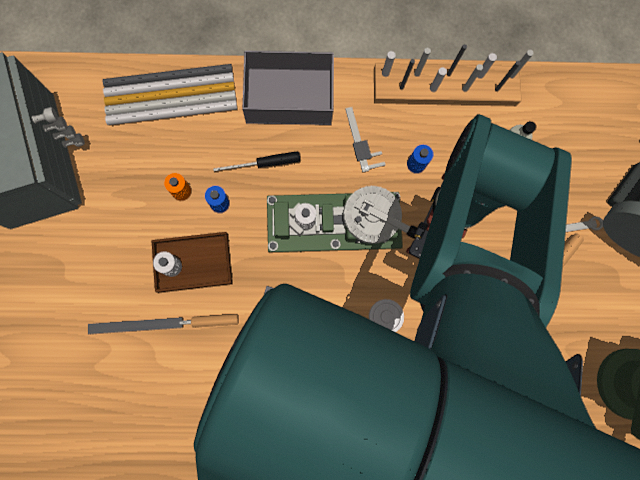

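The arm hangs over the grip, with the gripper at about (420,235), and the clamp is untouched. I'll go down with contact detection and feel both sides of the sleeve.

```bash
python3 - <<'E'
from bench import *
from h import *
p,q,t,d=lp(0,0)
print(servo_line(p,q,rate=.08,contact_N=4), current_position()-p)
move_gripper(.033)
f0=current_force();print(f0,current_torque(),current_finger_gap())
res=[]
for s in(1,-1):
    hit=servo_line(p+s*.008*t,rate=.02,contact_N=2)
    o=(current_position()-p)@t; print(s,hit,o,(current_force()-f0)@t); res.append(o)
    servo_line(p,rate=.04)
print(current_clock())
E
```

```text
False [ 0.00044611 -0.0001749   0.00047129]
[-0.21629255  0.57300633 -0.18483453] [-0.07087963  0.08769942  0.01014676] 0.0328854676095004
1 True 0.002760093771227216 0.3814803862269418
-1 True -0.005237189915694133 2.4495215730955224
7.2167
```

```bash
sed -i 's/np.radians(-116.3)/np.radians(-116.3)-.0111/' h.py; python3 - <<'E'
from bench import *
from h import *
p,q,t,d=lp(0,0)
servo_line(p,q,rate=.03)
f0=current_force();print("f0",f0@t,f0@d,f0[2],(current_position()-p)@t)
move_gripper(.027)
f=current_force();print("27",(f-f0)@t,f,current_finger_gap())
move_gripper(.0255)
f=current_force();print("25.5",(f-f0)@t,f,current_finger_gap())
move_gripper(.015)
sleep(.2);f=current_force();print("shut",(f-f0)@t,(f-f0)@d,f,current_finger_gap(),current_position()-p,current_torque())
print(current_clock())
E
```

```text
f0 -0.6504413048567597 -0.039659735193203774 -0.2968507097685302 -0.0005207730446705688
27 1.1533170751937196 [ 0.21595012 -0.68511484 -0.26546617] 0.02693292611451454
25.5 1.221819238953006 [ 0.67656796  0.07018039 -0.81868129] 0.025568995551990173
shut 1.2538531749043818 -0.37952111646087405 [ 0.72783636  0.10036289 -0.4266099 ] 0.024668268516604912 [ 1.41861239e-04 -5.72500117e-05  1.30481606e-05] [-0.10689813  0.04182363  0.00020219]
8.4667
```

Gripped at 24.7 mm with almost no side load. I'll lift along the hinge arc to 20 mm, which is 0.155 rad.

```bash
python3 - <<'E'
from bench import *
from h import *
f0=current_force()
for l in(.03,.06,.09,.12,.155):
    p,q,t,d=lp(0,l)
    servo_line(p,q,rate=.02)
    f=current_force()-f0;print(l,"t %.1f d %.1f z %.1f"%(f@t,f@d,f[2]),np.round((current_position()-p)*1e3,2),current_torque().round(2))
sleep(.2);f=current_force();print(f,current_finger_gap(),current_clock())
E
```

```text
0.03 t 2.7 d 1.0 z -7.7 [ 0.17 -0.03 -0.39] [-0.27 -0.38  0.04]
0.06 t 5.2 d 0.6 z -7.3 [ 1.14 -0.47  0.32] [-0.35 -0.6   0.34]
0.09 t 4.5 d 0.8 z -8.3 [ 1.04 -0.42  0.26] [-0.38 -0.7   0.33]
0.12 t 4.8 d 1.2 z -8.1 [ 0.99 -0.38  0.16] [-0.33 -0.79  0.32]
0.155 t 4.8 d 1.5 z -7.9 [ 0.89 -0.36  0.05] [-0.3  -0.78  0.38]
[ 4.63578583 -3.07516904 -8.94112488] 0.0243733260351854 10.45
```

```bash
python3 - <<'E'
from bench import *
from h import *
l=.155
for ph in(.09,.18,.27,.36,.44,.5):
    p,q,t,d=lp(ph,l)
    h=servo_line(p,q,rate=.04,contact_N=6)
    f=current_force();e=current_position()-p
    print(ph,h,"t %.1f d %.1f z %.1f"%(f@t,f@d,f[2]),"e t %.2f d %.2f z %.2f"%(e@t*1e3,e@d*1e3,e[2]*1e3),round(float(current_finger_gap()),4))
    if h:break
print(current_clock())
E
```

```text
0.09 False t 4.6 d 0.7 z -8.1 e t 0.61 d -0.01 z -0.11 0.0243
0.18 False t 6.1 d 0.9 z -8.0 e t 0.08 d -0.00 z -0.16 0.0243
0.27 False t 5.1 d 2.1 z -10.0 e t -0.15 d 0.06 z -0.08 0.0242
0.36 False t 4.6 d 2.3 z -8.8 e t -0.13 d 0.02 z -0.02 0.0246
0.44 False t 4.9 d 2.9 z -8.7 e t -0.12 d 0.06 z -0.06 0.0245
0.5 False t 5.1 d 2.1 z -8.6 e t -0.11 d 0.07 z -0.01 0.0242
12.775
```

```bash
cat > fine.py <<'E'
from bench import *
from h import *
l=.155;ph=.5
def ft(t):
    fs=[]
    for _ in range(4): fs.append(current_force());sleep(.02)
    return np.mean(fs,0)
low=0
while ph<1.08:
    ph+=.02
    p,q,t,d=lp(ph,l)
    h=servo_line(p,q,rate=.03,contact_N=5)
    f=ft(t);e=current_position()-p
    print(round(ph,3),h,"t %.1f d %.1f z %.1f"%(f@t,f@d,f[2]),"e t %.2f d %.2f"%(e@t*1e3,e@d*1e3))
    if h or f@t<0:break
print(current_clock(),current_torque())
E
python3 fine.py
```

```text
0.52 False t 4.7 d 3.0 z -8.4 e t -0.16 d 0.06
0.54 False t 4.1 d 3.1 z -8.4 e t -0.15 d 0.05
0.56 False t 4.5 d 3.3 z -8.0 e t -0.16 d 0.07
0.58 False t 4.6 d 3.7 z -8.5 e t -0.15 d 0.06
0.6 False t 4.1 d 3.1 z -8.1 e t -0.16 d 0.09
0.62 False t 3.0 d 3.8 z -7.6 e t -0.59 d 0.06
0.64 False t 2.1 d 5.3 z -7.9 e t -1.27 d 0.07
0.66 False t 0.0 d 5.5 z -7.5 e t -2.12 d 0.04
0.68 False t -3.7 d 6.3 z -7.1 e t -3.50 d -0.21
15.625 [-0.8548078   0.32499418 -0.60831826]
```

```bash
python3 - <<'E'
from bench import *
from h import *
sleep(.2)
print(current_force(),current_torque(),current_finger_gap())
c=capture("scene");cv2.imwrite("pics/s2.png",cv2.resize(c["image"][170:380,60:400],None,fx=2.3,fy=2.3,interpolation=cv2.INTER_CUBIC))
c=capture("top");cv2.imwrite("pics/t2.png",cv2.resize(c["image"][150:270,250:450],None,fx=4,fy=4,interpolation=cv2.INTER_CUBIC))
E
```

```text
[-2.21960959 -6.7075816  -7.30695514] [-0.83517583  0.31744014 -0.63222112] 0.024462363453153793
```

View pics/s2.png

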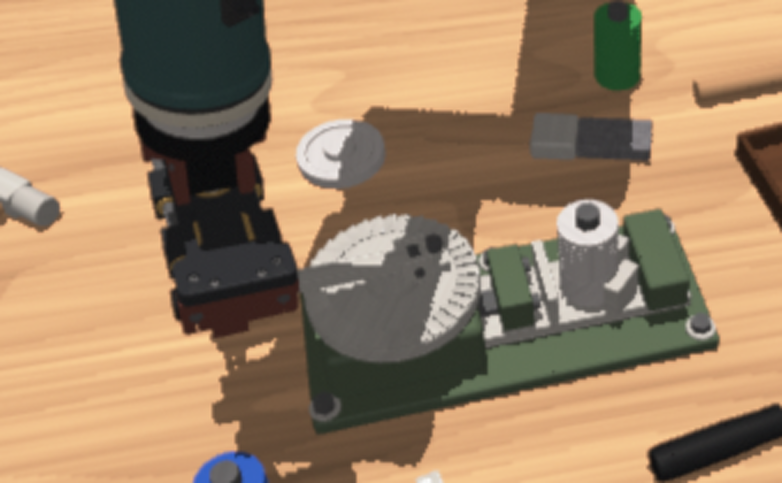

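View pics/t2.png

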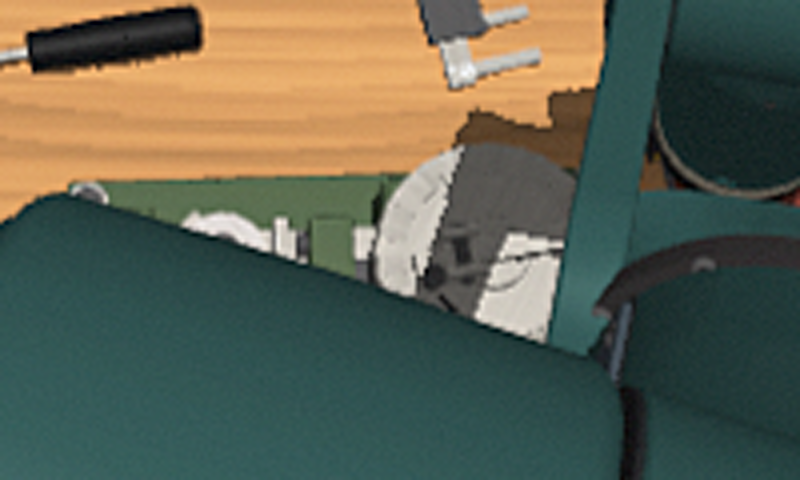

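The stop contact is at about 0.61–0.65 rad: the tangential force went from +4.5 to −3.7 N. In the picture the pad is clear of the cylinder, which is still standing in the V, and the gripper touches nothing else. I'll relax the push and lower gently until the pawl lands.

```bash
cat > low.py <<'E'
from bench import *
from h import *
ph=.662
def ft():
    fs=[]
    for _ in range(3): fs.append(current_force());sleep(.02)
    return np.mean(fs,0)
p,q,t,d=lp(ph,.155);servo_line(p,q,rate=.02);f=ft();print("t %.1f d %.1f z %.1f"%(f@t,f@d,f[2]))
l=.155
while l>-.01:
    l-=.015 if l>.1 else .0075
    p,q,t,d=lp(ph,l)
    servo_line(p,q,rate=.02)
    f=ft();e=current_position()-p
    print(round(l,4),"t %.1f d %.1f z %.1f"%(f@t,f@d,f[2]),"e t %.2f z %.2f"%(e@t*1e3,e[2]*1e3))
    if f[2]>-2.5 or abs(f@t)>8:break
print(current_clock(),current_torque())
E
python3 low.py
```

```text
t -1.5 d 5.2 z -7.6
0.14 t -2.3 d 5.2 z -6.7 e t -2.59 z -0.70
0.125 t -2.7 d 5.3 z -7.4 e t -2.50 z -0.65
0.11 t -2.0 d 4.5 z -7.6 e t -2.50 z -0.63
0.095 t -2.5 d 5.2 z -7.2 e t -2.47 z -0.63
0.0875 t -2.5 d 5.2 z -7.3 e t -2.43 z -0.53
0.08 t -2.1 d 5.3 z -6.9 e t -2.43 z -0.54
0.0725 t -2.9 d 5.5 z -6.5 e t -2.42 z -0.55
0.065 t -3.0 d 5.3 z -7.0 e t -2.38 z -0.48
0.0575 t -2.2 d 4.9 z -6.5 e t -2.41 z -0.53
0.05 t -3.7 d 4.8 z -6.7 e t -2.38 z -0.51
0.0425 t -2.9 d 4.4 z -6.5 e t -2.40 z -0.51
0.035 t -3.3 d 4.9 z -5.9 e t -2.40 z -0.50
0.0275 t -2.6 d 4.2 z -5.8 e t -2.35 z -0.48
0.02 t -3.4 d 4.2 z -4.0 e t -2.29 z -0.09
0.0125 t -4.7 d 3.0 z 0.9 e t -2.16 z 0.49
20.725 [-0.71283537  0.59440815 -0.32235436]
```

Landed at about 0.02 rad. Opening slowly, then retreating.

```bash
python3 - <<'E'
from bench import *
from h import *
p,q,t,d=lp(.65,.0165);servo_line(p,q,rate=.02);f=current_force();print(f@t,f[2])
for g in(.026,.029,.034):
    move_gripper(g);f=current_force();print(g,"t %.1f d %.1f z %.1f"%(f@t,f@d,f[2]),current_finger_gap())
move_gripper(.045)
# straight up
p=current_position();print(servo_line(p+[0,0,.09],rate=.1,contact_N=6),current_position()[2]-p[2],current_force())
print(current_clock())
E
```

```text
-4.474429102065013 0.6630439771325358
0.026 t -3.8 d 2.8 z 0.7 0.025792547342174964
0.029 t -0.4 d 0.5 z 0.9 0.02875539990429581
0.034 t -0.2 d -1.1 z -0.3 0.03356593922705961
False 0.08933148792251917 [ 0.57074132  0.30303877 -1.2528521 ]
23.3083
```

Released without load. Moving aside towards the part and checking the lever.

```bash
python3 - <<'E'
from bench import *
from h import *
# hover behind/above tray to free the view
th=np.radians(2.6)
q=R.from_matrix(np.c_[[np.cos(th),np.sin(th),0],[np.sin(th),-np.cos(th),0],[0,0,-1]]).as_quat()
p=current_position()
move_ptp([.5,.25,.22],q)
move_gripper(.075)
for n in("scene","top"):
    c=capture(n);np.savez(f"{n}3.npz",**c)
    cr=c["image"][170:380,60:400] if n=="scene" else c["image"][150:270,250:450]
    cv2.imwrite(f"pics/{n}3.png",cv2.resize(cr,None,fx=2.3 if n=="scene" else 4,fy=2.3 if n=="scene" else 4,interpolation=cv2.INTER_CUBIC))
    W=cloud(c).reshape(-1,3);I=c["image"].reshape(-1,3).astype(int)
    m=(I.max(1)<60)&(W[:,2]>.099)&(W[:,2]<.13)&(np.hypot(W[:,0]-.59,W[:,1]+.163)<.06)
    if m.sum()>5:
        Q=W[m];o=Q.mean(0)[:2]-SH;print(n,m.sum(),Q.mean(0),np.percentile(Q[:,2],95),"ang",np.degrees(np.arctan2(*o[::-1])), np.arctan2(*o[::-1])-A0)
    for nm,xy,z in(("part",(.5635,.0885),.096),):
        dd=np.hypot(W[:,0]-xy[0],W[:,1]-xy[1]);m=(dd<.035)&(abs(W[:,2]-z)<.004)
        t=(dd<.03)&(abs(W[:,2]-z-.012)<.003)
        if m.sum()>5:print(n,cv2.minEnclosingCircle(W[m][:,:2].astype(np.float32)),t.sum() and cv2.minEnclosingCircle(W[t][:,:2].astype(np.float32)))
print(current_clock())
E
```

```text
scene 378 [ 0.59339403 -0.16519759  0.10312599] 0.10610515405197743 ang -77.97859300048704 0.679934726138302
scene ((0.5639760494232178, 0.08707021921873093), 0.023084817454218864) ((0.5643975138664246, 0.08747725933790207), 0.00984219741076231)
top 238 [ 0.58699232 -0.16255404  0.10236346] 0.1054128386625004 ang -80.96775157429998 0.627764067161048
top ((0.5627334713935852, 0.08936701714992523), 0.02200329676270485) ((0.5632975101470947, 0.08940719813108444), 0.008944077417254448)
25.6417
```

View pics/scene3.png

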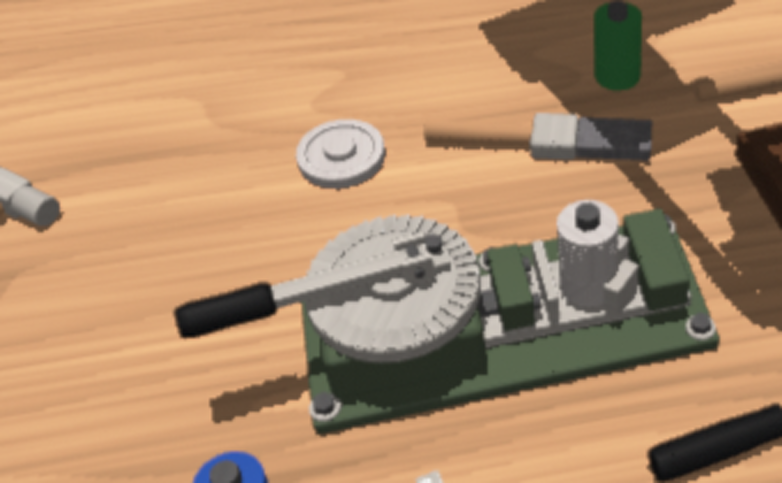

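View pics/top3.png

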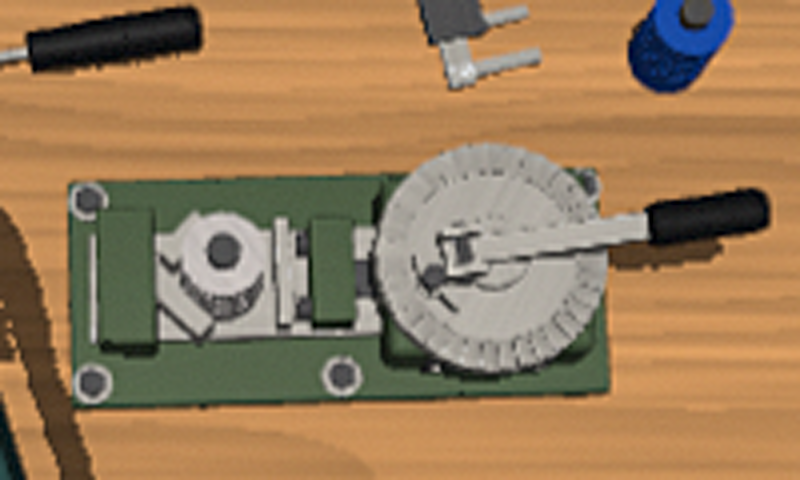

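The lever rests at about 0.64 rad with its finger at the stop screw, near (433,275) in the crop. The pawl is down, and the cylinder stands freely at (0.5635, 0.0884). Taking it out now.

```bash
cat > tk.py <<'E'
from bench import *
from h import *
def Q(deg):
    th=np.radians(deg);return R.from_matrix(np.c_[[np.cos(th),np.sin(th),0],[np.sin(th),-np.cos(th),0],[0,0,-1]]).as_quat()
E
python3 - <<'E'
from tk import *
p=np.array([.5635,.0884,.066])
move_ptp(p+[0,0,.1],Q(2.6))
print(servo_line(p,Q(2.6),rate=.1,contact_N=5),current_position()-p)
move_gripper(.02);sleep(.2)
print(current_finger_gap(),current_force(),current_torque())
f0=current_force()
print(servo_line(p+[0,0,.012],rate=.03,contact_N=12),current_force()-f0)
print(servo_line(p+[0,0,.09],rate=.1,contact_N=12),current_force()-f0,current_finger_gap(),current_clock())
c=capture("scene");cv2.imwrite("pics/s4.png",c["image"])
E
```

```text
False [5.65642439e-04 8.40270564e-05 5.81246931e-04]
0.043724457354978485 [-0.3242593  -0.41527579  3.22505382] [-0.03477115  0.10890119 -0.00234484]
False [ 0.82839702 -1.01724238 -4.31168034]
False [ 0.02882587  0.05920637 -5.74076516] 0.04379863862210143 29.825
```

View pics/s4.png

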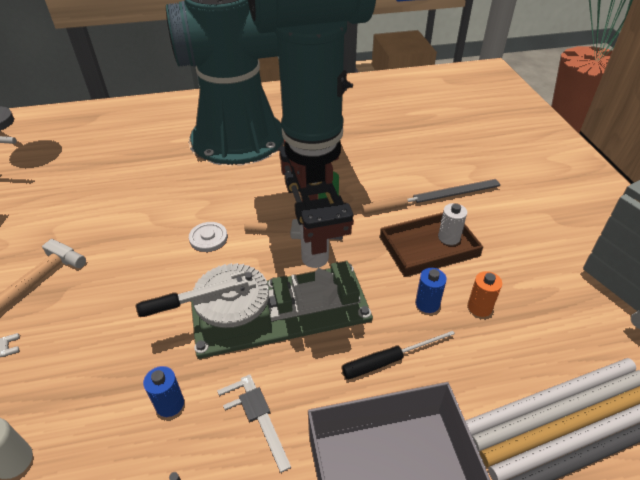

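The cylinder is held upright in the gripper at (315,245), the clamp is empty, and the lever hasn't moved. Placing it.

```bash
python3 - <<'E'
from tk import *
t=np.array([.476,.293,.046])
servo_line(np.r_[t[:2],.156],Q(7.7),rate=.15)
servo_line(t+[0,0,.012],rate=.1)
sleep(.2);f0=current_force()
h=servo_line(t-[0,0,.006],rate=.02,contact_N=3)
print(h,current_position(),current_force()-f0,current_torque())
move_gripper(.05);move_gripper(.075)
print(servo_line(t+[0,0,.12],rate=.1,contact_N=6),current_force())
move_ptp([.38,.1,.25],Q(7.7))
print(current_clock())
for n in("scene","top"):
    c=capture(n);np.savez(f"{n}5.npz",**c);cv2.imwrite(f"pics/{n}5.png",c["image"])
    W=cloud(c).reshape(-1,3)
    for nm,xy in(("part",(.476,.293)),("other",(.4605,.38))):
        dd=np.hypot(W[:,0]-xy[0],W[:,1]-xy[1]);m=(dd<.04)&(abs(W[:,2]-.0765)<.004);u=(dd<.04)&(abs(W[:,2]-.0885)<.003)
        if m.sum()>5 and u.sum():
            Z=np.c_[W[m][:,:2]-xy,np.ones(m.sum())];print(n,nm,cv2.minEnclosingCircle(W[m][:,:2].astype(np.float32)),cv2.minEnclosingCircle(W[u][:,:2].astype(np.float32)),np.median(W[m][:,2]),"slope",np.linalg.lstsq(Z,W[m][:,2],rcond=None)[0][:2])
E
```

```text
True [0.47593462 0.29297697 0.04590184] [-0.98715597 -0.0616109   5.67179471] [-0.07146047  0.03709526  0.05952899]
False [-0.18303197 -0.47584358 -0.24827539]
36.6917
scene part ((0.47697827219963074, 0.292278528213501), 0.023250315338373184) ((0.475935161113739, 0.2917950749397278), 0.01004062034189701) 0.07728480261767835 slope [-0.03045614  0.00082534]
scene other ((0.459436297416687, 0.37687790393829346), 0.025075417011976242) ((0.4600270986557007, 0.3783077597618103), 0.010249003767967224) 0.07738721274947366 slope [-0.02494896  0.00396362]
top part ((0.47580763697624207, 0.29326069355010986), 0.022424114868044853) ((0.4752870202064514, 0.29381263256073), 0.008819797076284885) 0.07621462433821644 slope [ 0.00950069 -0.00957418]
top other ((0.45917031168937683, 0.380989670753479), 0.022576112300157547) ((0.45963409543037415, 0.3810355067253113), 0.009379534050822258) 0.07638188417429462 slope [-0.00506712 -0.00861441]
```

View pics/scene5.png

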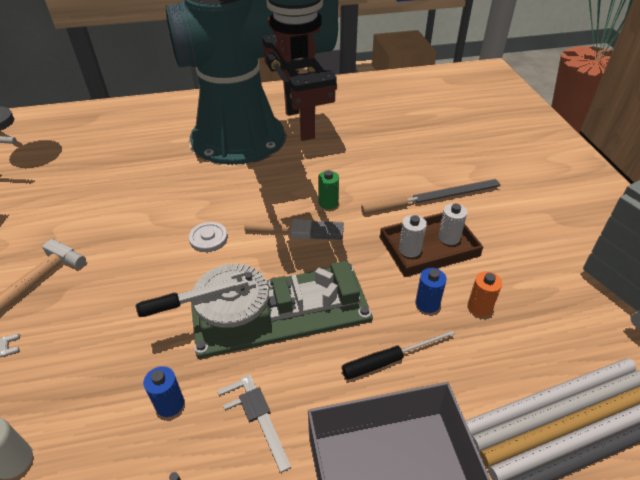

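View pics/top5.png

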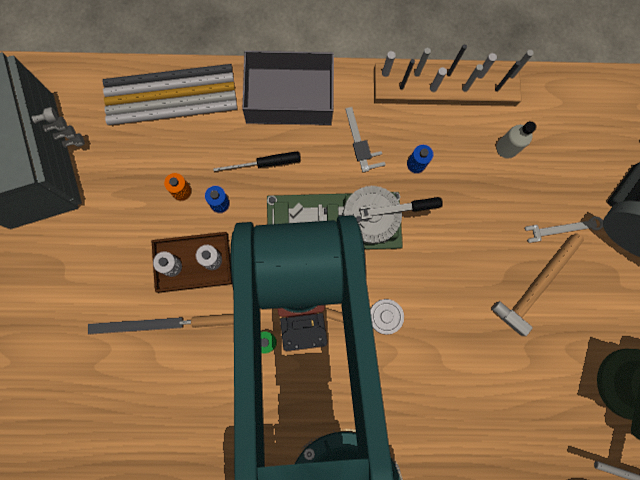

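```bash
python3 -c "
from bench import *
print(current_force());close_job()"
```

```text
[ 0.25766777  0.27458853 -0.50730895]
the job is handed in; nothing more can be done
```

The finned cylinder is out of the clamp and standing upright in the empty end of the tray. I handed the job in at about 37 s of the 72 s allowed; no verdict was reported.

**Releasing the clamp**
- I centred the gripper on the handle sleeve by touch, lifted it about 20 mm and eased it open.
- The handle met its stop at about 0.64 rad, where the side force swung from +4.5 to about −4 N.
- I held it there, then lowered the pawl until it landed at about 0.02 rad and let go with no load on it.

**Placing the cylinder**
- I lifted the cylinder out and lowered it into the tray until it touched down, with a contact force of about 6 N.

**Last checks**
- **Part:** it stands at (0.476, 0.293), and its top is at the height expected when resting on the tray floor.
- **Finished cylinder:** it is upright, and its measured position agrees with the start to within about 1 mm.
- **Lever:** both cameras put it at about 0.64 rad after correcting the bias each showed at the start. The uncorrected readings differed, 0.63 and 0.68 rad.
- **Robot:** it is clear of everything.

**Less certain:** the stop did not feel crisp. The tool still crept about 3–4 mm as I pressed against it, which I put down to give in the grip and arm. I judged the lever to be against the screw from the force change and the pictures, not from a direct measurement of the gap.

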